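# Marker into the pen tube

## Task

The marker pen has been parked in the tool block, where it does not belong. Take it out and drop it, cap end up as it stands now, into the empty narrow metal pen tube so that it rests on the bottom. Leave the forceps and the stirring rod standing in the block.

Things in the scene. Friction and masses are not known exactly. Their poses are not given: they have to be found in the camera images.
- marker_mid (a point): Marker pen to be moved: white round barrel, black cap on top, 15 mm thick, 121 mm long, 18 g. Stands loosely upright (leaning up to about 3 degrees) in one of the end wells of the grey tool block, some 70 mm of it showing above the block. Point: its middle, 60 mm from either end; the y axis runs along the marker from cap to bottom end, so points down.
- tube_mouth (a point): Centre of the mouth of the empty pen tube: plain round upright aluminium tube, open on top, 42 mm outside and 35 mm inside diameter, rim 70 mm above the desk, inner floor 63 mm below the rim. It stands on a dark round foot 76 mm across, 6 mm thick, fixed to the desk. z points up.
- forceps_mid (a point): Steel forceps, slim and flat, 13 x 10 mm and 133 mm long, standing in the middle well of the block (leave there). This point is their middle. Their tips, the highest thing in the block, reach 138 mm above the desk.
- rod_mid (a point): Plain round steel stirring rod, 13 mm thick, 130 mm long, no cap; leave it in the other end well. Point: its middle. The block is fixed, 60 x 210 mm, 55 mm high, with three 17.5 mm square wells, 50 mm deep, in a row along its length, 75 mm apart: the three middles lie in one line along it.

How it is judged:
By the outcome, as a careful person would: the job done as asked, in the order asked, and still so for the second after the job is handed in, with the robot touching nothing.
It also fails if it takes over 35 s, if anything falls off the work surface, if the arm or the gripper's body presses on something with over 40 N, if the wrist force passes 120 N, or if a joint passes its speed limit or range.

## Robot

A 6-joint arm with a two-finger parallel gripper is mounted at the origin on a cart in front of the work surface, level with it; the furniture and walls round the work are solid. World frame = base frame: x ahead of the robot, y to its left, z up, the work surface at z = 0. Lengths are in m, angles in rad, forces in N, time in s.
With the tool pointing down it reaches from about 0.35 to 0.725 m from the base axis. Payload 4.3 kg.
Tool frame: the origin (TCP) lies on the centre line of the jaws, within the pads' length; the fingertips stand 14 mm ahead of it and the grasp point (between the pads) lies 5 mm behind it (ctrl.tip_extent is the distance from the TCP to the fingertips, in m); x points along the fingers, y is the direction in which the jaws open and shut, and the axes are right-handed (so a half turn about x gives the same grasp; the last joint's range is limited). The gripper opens to 85 mm and grips with 20 to 120 N. Pads are 22 mm wide; open, the fingers measure 114 mm over their backs; the gripper's body (76 mm by 85 mm) begins 54 mm behind the grasp point. The pads swing forward as they close: fully open they stand 13 mm farther back than shut.
Start: joints at [-1.439, 0.377, 0.081, 1.274, 0, 1.46], TCP at [0.138, -0.558, 0.245] pointing down, gripper open.
Joint ranges: [-2.72, 2.72], [-0.84, 1.66], [-1.02, 1.22], [-1.77, 2.12], [-1.37, 1.28], [-3.14, 3.14]. Speed limits (rad/s): [2.57, 2.57, 3.14, 3.14, 3.14, 3.14].

## Interface

Orientations are given as a unit quaternion [w, x, y, z].
In Python, from station import ctrl gives the robot as it stands.
- The arm moves only by the tool jog_arm, never from a script. Its argument "rows" is a list of rows, each an object with "slide": the shift along the tool's x, y, z in mm, a list of three; "yaw": the turn about the tool's x in rad; "claw": the closure, from -1 (fully open) to 1 (shut). A call has 1 to 20 rows; each row shifts and turns the commanded pose from where the row before left it, along the tool's axes as they then stand; what a row does not reach is not made up. A row lasts 1/12 s, in which the tool goes at most 41.7 mm and 7.16 degrees, less where a joint would pass 70% of its speed; a pose out of reach is approached as far as the arm can. A call is refused whole if a number of a shift passes 41.7 or a number of a turn 0.125, either way. A call with a gripper value outside its range is refused whole. The fingers move at their own pace and stop on an object; "grip_force" is the grip in N (left out, the last holds). Time passes only in rows, so rows that do not move let the fingers close. It gives the time, the measured TCP pose, the force and the opening at its end, in the units of the state.
- ctrl.get_state(): the state, without advancing time (a new reading comes with each control period).
- ctrl.capture(name): name is "side" or "top"; returns a dict with "image" (420x560x3 uint8, red, green, blue), "depth" (420x560 float32, m along the optical axis (not along the pixel's ray), 0 where there is no reading), "camera_matrix" (3x3 intrinsics, pixels), "dist_coeffs" ([k1, k2, p1, p2, k3] as OpenCV has them; the pictures are not rectified), "camera_from_world" (4x4, takes a point from world to camera coordinates). Camera axes: x right, y up, looking along -z (the intrinsics and any distortion apply to the point x, -y, -z); pixel columns grow to the right and rows downward; lengths in m; the calibration is good to about 2 mm. A picture is of the moment at which its call begins.
- ctrl.close_job(): hands the job in, once; it reports no verdict.
The state is a dict: "t": time; "joint_positions": joint angles; "joint_velocities": joint speeds; "effort": joint torques, N m; "ee_pos": TCP position; "eef_rot": TCP orientation; "contact_force": force on the tool from outside, world axes, zero at the start; "moment": the same for the moment, N m; "grip_width": finger opening in m.
Only numpy, scipy, OpenCV 4.12 (cv2) and the standard library are available. Lean on these libraries where they do the work, as an engineer would, in place of code of your own. Each camera call takes 0.05 s, during which the arm holds its last target.

## Working session

There is one attempt and no reset: what is moved stays moved. The work goes in short steps, Python scripts to look and compute and a tool call to move; the robot and the scene stay as the last step left them, time stands still between calls to the robot, and variables do not carry over. Pictures are saved under pics/ and viewed, and the job is handed in when it is done.

Besides the shell and the picture viewer there is one more tool, called after "Call:" by a JSON object that holds its "fn" and its "kwargs". jog_arm: Moves the arm, as the interface text tells. Its arguments: {"type":"object","properties":{"rows":{"type":"array","items":{"type":"object","properties":{"slide":{"type":"array","items":{"type":"number"}},"yaw":{"type":"number"},"claw":{"type":"number"}}}},"grip_force":{"type":"number"}},"required":["rows"]}

```bash
mkdir -p pics
python3 - <<'E'
from station import ctrl
import cv2,pickle
for n in("side","top"):
    c=ctrl.capture(n); pickle.dump(c,open(f"{n}0.pkl","wb")); cv2.imwrite(f"pics/{n}0.png",c["image"][:,:,::-1])
    print(c["camera_matrix"],c["dist_coeffs"],c["camera_from_world"])
print(ctrl.get_state())
E
```

```text
[[423.99912884   0.         283.64417392]
 [  0.         423.99912884 207.73048306]
 [  0.           0.           1.        ]] [-0.07117481  0.          0.          0.          0.        ] [[-0.99946934 -0.03250538 -0.00210626  0.52169777]
 [ 0.01263744 -0.44654596  0.89467145 -0.08065171]
 [-0.03002217  0.89417006  0.44671978 -0.90440277]
 [ 0.          0.          0.          1.        ]]
[[428.82379645   0.         288.18219857]
 [  0.         428.82379645 205.64678472]
 [  0.           0.           1.        ]] [-0.09765547  0.          0.          0.          0.        ] [[ 0.01474625 -0.99985001  0.0090831   0.01094099]
 [ 0.99236535  0.01574711  0.12232352 -0.53538595]
 [-0.1224482   0.00720994  0.99244872 -0.87815191]
 [ 0.          0.          0.          1.        ]]
{'t': 0.1, 'joint_positions': array([-1.43925301e+00,  3.77997065e-01,  7.97709918e-02,  1.27440354e+00,
       -4.46222092e-05,  1.46046854e+00]), 'joint_velocities': array([-0.00033372, -0.0032467 ,  0.00481935, -0.00089904,  0.00041595,
       -0.00200166]), 'effort': array([ 1.78564180e-03, -4.64693248e+01,  2.70582891e+01,  1.20267554e-02,
       -6.09436665e-05, -9.21504260e-07]), 'ee_pos': array([ 0.13762718, -0.55770832,  0.24445471]), 'eef_rot': array([-0.08465807, -0.70191927, -0.08595399,  0.70196457]), 'contact_force': array([-0.12430034,  0.46488632,  0.43676467]), 'moment': array([-0.01236784, -0.02682108,  0.02931002]), 'grip_width': 0.08548476390511156}
```

View pics/side0.png

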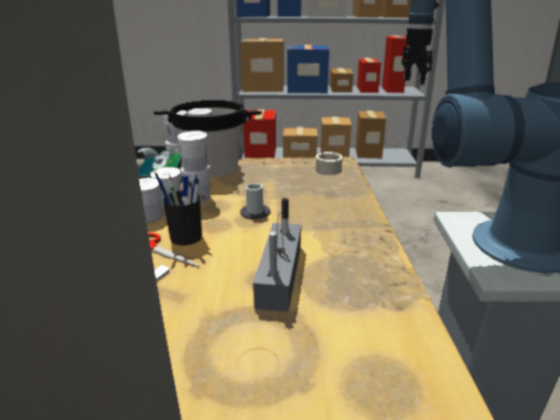

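View pics/top0.png

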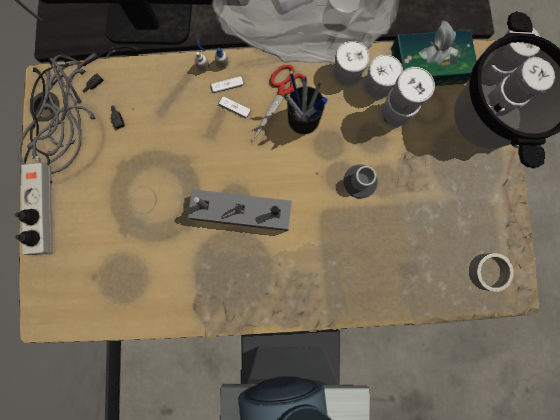

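The side view shows the black-capped marker at the block's far (−y) end, around (285,205), with the tube at (255,197). In the top view the marker is near (275,211), the tube near (362,178) and the block spans roughly (190–291, 190–230). I'll zoom in and measure next.

```bash
cat > h.py <<'E'
import numpy as np,cv2,pickle
def load(n): return pickle.load(open(n,"rb"))
def world(c):
    K=c["camera_matrix"];h,w=c["depth"].shape
    u,v=np.meshgrid(np.arange(w),np.arange(h))
    p=cv2.undistortPoints(np.stack([u,v],-1).reshape(-1,1,2).astype(float),K,c["dist_coeffs"]).reshape(h,w,2)
    d=c["depth"]; P=np.stack([p[...,0]*d,-p[...,1]*d,-d,np.ones_like(d)],-1)
    W=P@np.linalg.inv(c["camera_from_world"]).T
    W=W[...,:3]; W[d<=0]=np.nan
    return W
def proj(c,X):
    X=np.atleast_2d(X); q=(np.c_[X,np.ones(len(X))]@c["camera_from_world"].T)[:,:3]*[1,-1,-1]
    return cv2.projectPoints(q,np.zeros(3),np.zeros(3),c["camera_matrix"],c["dist_coeffs"])[0].reshape(-1,2)
def crop(c,fn,x0,y0,x1,y1,s):
    cv2.imwrite(fn,cv2.resize(c["image"][y0:y1,x0:x1,::-1],None,fx=s,fy=s,interpolation=cv2.INTER_CUBIC))
E
python3 - <<'E'
from h import *
s,t=load("side0.pkl"),load("top0.pkl")
crop(s,"pics/s1.png",225,170,325,320,4); crop(t,"pics/t1.png",180,150,390,240,3.8)
for n,c in(("s",s),("t",t)):
    W=world(c)
    print(n)
    m=(W[...,2]>.06)&(W[...,2]<.16)&(W[...,0]>.25)&(W[...,0]<.62)&(W[...,1]>-.3)&(W[...,1]<.25)
    k,l,st,ce=cv2.connectedComponentsWithStats(m.astype(np.uint8))
    for i in range(1,k):
        q=W[l==i]
        if len(q)>6: print(len(q),ce[i].round(1),q.mean(0).round(4),q.min(0).round(4),q.max(0).round(4))
    m=(abs(W[...,2]-.055)<.003)&(W[...,0]>.3)&(W[...,0]<.5)&(abs(W[...,1])<.3)
    q=W[m][:,:2].astype(np.float32); print(cv2.minAreaRect(q),q.mean(0))
E
```

```text
s
152 [253.8 187.9] [ 0.5978 -0.1365  0.0666] [ 0.5779 -0.1586  0.06  ] [ 0.6188 -0.1159  0.0724]
277 [284.3 215.6] [0.5184 0.0633 0.0977] [0.5115 0.0416 0.0602] [0.5255 0.1282 0.1301]
350 [272.8 250.4] [0.5332 0.1953 0.1012] [0.5275 0.1128 0.0603] [0.5402 0.2052 0.1378]
((0.4929327666759491, 0.0828416496515274), (0.012374659068882465, 0.12682953476905823), 0.6093510985374451) [0.49517995 0.06901758]
t
133 [365.2 175.4] [ 0.5964 -0.1392  0.068 ] [ 0.5762 -0.16    0.0601] [ 0.6167 -0.1184  0.0737]
89 [199.4 201.6] [0.5305 0.1925 0.1112] [0.5258 0.1883 0.0611] [0.5376 0.2007 0.1375]
36 [238.  207.1] [0.5227 0.1184 0.0979] [0.5183 0.1146 0.0627] [0.5298 0.1247 0.1348]
68 [274.9 210.4] [0.5153 0.0453 0.1147] [0.51   0.0391 0.0611] [0.523  0.0535 0.1284]
((0.4943223297595978, 0.08744276314973831), (0.1403479278087616, 0.013060718774795532), 88.13948822021484) [0.4946682  0.06881051]
```

View pics/s1.png

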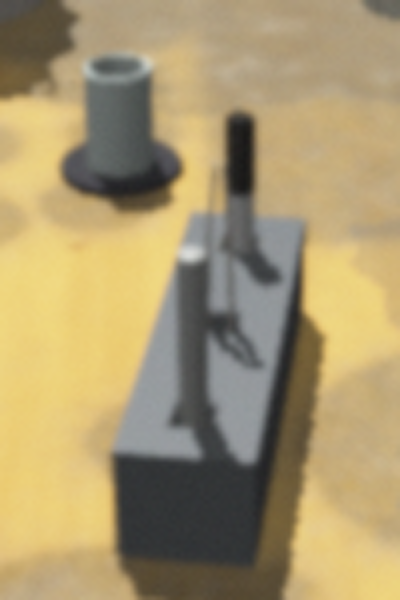

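View pics/t1.png

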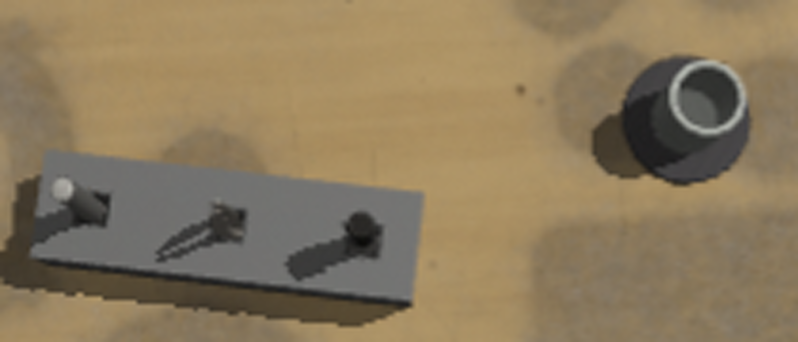

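Run:
```python
from h import *
from scipy.optimize import least_squares
from scipy.spatial.transform import Rotation as R
s,t=load("side0.pkl"),load("top0.pkl")
def fit(q,r):
    z0=.1
    def f(p):
        d=np.array([p[2],p[3],1]);d/=np.linalg.norm(d)
        return np.r_[np.linalg.norm(np.cross(q-[p[0],p[1],z0],d),axis=1)-r, 0.02*np.array(p[2:])]
    c=q.mean(0); o=least_squares(f,[c[0],c[1]-.004,0,0],loss="soft_l1",f_scale=.001)
    return o.x.round(4),np.sqrt(np.mean(o.fun**2)).round(5)
Q=[]
for c in(s,t):
    W=world(c)
    m=(W[...,2]>.066)&(W[...,2]<.121)&(W[...,0]>.5)&(W[...,0]<.54)&(W[...,1]>.03)&(W[...,1]<.07)
    q=W[m];Q.append(q);print("marker",len(q),fit(q,.0075))
    m=(W[...,2]>.118)&(W[...,2]<.14)&(W[...,0]>.5)&(W[...,0]<.54)&(W[...,1]>.03)&(W[...,1]<.07)
    q=W[m]; print(" top",len(q),np.median(q,0).round(4),q.min(0).round(4),q.max(0).round(4))
    m=(W[...,2]>.0665)&(W[...,2]<.076)&(abs(W[...,0]-.597)<.03)&(abs(W[...,1]+.138)<.03)
    q=W[m]; o=least_squares(lambda p:np.hypot(*(q[:,:2]-p).T)-.01925,[.597,-.138],loss="soft_l1",f_scale=.001); print("tube",len(q),o.x.round(4),q[:,2].mean().round(4))
print(fit(np.vstack(Q),.0075))
from station import ctrl
st=ctrl.get_state();r=R.from_quat(np.roll(st["eef_rot"],-1)).as_matrix();print(r.round(3))
```

```text
marker 181 (array([ 0.5186,  0.0471, -0.0031,  0.0103]), np.float64(0.00119))
 top 48 [0.5185 0.0516 0.1246] [0.5117 0.0416 0.1182] [0.5253 0.0565 0.1276]
tube 80 [ 0.5979 -0.1375] 0.0696
marker 24 (array([ 0.5176,  0.0456, -0.0008,  0.0006]), np.float64(0.00016))
 top 46 [0.5171 0.0449 0.1248] [0.5111 0.0391 0.1201] [0.523  0.0525 0.1284]
tube 94 [ 0.5967 -0.1391] 0.0697
(array([ 0.5184,  0.047 , -0.0011,  0.0082]), np.float64(0.00121))
[[-0.     0.24  -0.971]
 [ 0.002 -0.971 -0.24 ]
 [-1.    -0.002 -0.   ]]
```

Call:
{"fn": "jog_arm", "kwargs": {"rows": [{"yaw": -0.06, "claw": -1}, {"yaw": -0.12}, {"yaw": -0.12}, {"yaw": -0.12}, {"yaw": -0.12}, {"yaw": -0.12}, {"yaw": -0.12}, {"yaw": -0.12}, {"yaw": -0.12}, {"yaw": -0.12}, {"yaw": -0.095}, {"slide": [0, 0, 0]}]}}

```text
validation failed for argument at $.ro...
```

Call:
{"fn": "jog_arm", "kwargs": {"rows": [{"slide": [0, 0, 0], "yaw": -0.06, "claw": -1}, {"slide": [0, 0, 0], "yaw": -0.12, "claw": -1}, {"slide": [0, 0, 0], "yaw": -0.12, "claw": -1}, {"slide": [0, 0, 0], "yaw": -0.12, "claw": -1}, {"slide": [0, 0, 0], "yaw": -0.12, "claw": -1}, {"slide": [0, 0, 0], "yaw": -0.12, "claw": -1}, {"slide": [0, 0, 0], "yaw": -0.12, "claw": -1}, {"slide": [0, 0, 0], "yaw": -0.12, "claw": -1}, {"slide": [0, 0, 0], "yaw": -0.12, "claw": -1}, {"slide": [0, 0, 0], "yaw": -0.12, "claw": -1}, {"slide": [0, 0, 0], "yaw": -0.095, "claw": -1}, {"slide": [0, 0, 0], "yaw": 0, "claw": -1}], "grip_force": 30}}

```text
t: 1.1
ee_pos: [0.1377, -0.5579, 0.2448]
eef_rot: [0.476, 0.523, 0.477, -0.522]
contact_force: [0.8, 0.0, -0.5]
grip_width: 0.0856
```

Call:
{"fn": "jog_arm", "kwargs": {"rows": [{"slide": [0, 8, -16], "yaw": 0, "claw": -1}, {"slide": [0, 16, -32], "yaw": 0, "claw": -1}, {"slide": [0, 16, -32], "yaw": 0, "claw": -1}, {"slide": [0, 16, -32], "yaw": 0, "claw": -1}, {"slide": [0, 16, -32], "yaw": 0, "claw": -1}, {"slide": [0, 16, -32], "yaw": 0, "claw": -1}, {"slide": [0, 16, -32], "yaw": 0, "claw": -1}, {"slide": [0, 16, -32], "yaw": 0, "claw": -1}, {"slide": [0, 16, -32], "yaw": 0, "claw": -1}, {"slide": [0, 16, -32], "yaw": 0, "claw": -1}, {"slide": [0, 16, -32], "yaw": 0, "claw": -1}, {"slide": [0, 16, -32], "yaw": 0, "claw": -1}, {"slide": [0, 16, -32], "yaw": 0, "claw": -1}, {"slide": [0, 16, -32], "yaw": 0, "claw": -1}, {"slide": [0, 16, -32], "yaw": 0, "claw": -1}, {"slide": [0, 16, -32], "yaw": 0, "claw": -1}, {"slide": [0, 16, -32], "yaw": 0, "claw": -1}, {"slide": [0, 16, -32], "yaw": 0, "claw": -1}, {"slide": [0, 16, -32], "yaw": 0, "claw": -1}, {"slide": [0, 16, -32], "yaw": 0, "claw": -1}]}}

```text
t: 2.77
ee_pos: [0.5073, 0.0355, 0.2451]
eef_rot: [-0.475, -0.523, -0.475, 0.524]
contact_force: [0.2, -1.0, -0.1]
grip_width: 0.0853
```

Call:
{"fn": "jog_arm", "kwargs": {"rows": [{"slide": [0, 8, -12], "yaw": 0, "claw": -1}, {"slide": [0, 0, 0], "yaw": 0, "claw": -1}, {"slide": [0, 0, 0], "yaw": 0, "claw": -1}]}}

```text
t: 3.02
ee_pos: [0.5158, 0.0453, 0.2448]
eef_rot: [-0.476, -0.522, -0.476, 0.523]
contact_force: [0.5, -1.0, 0.0]
grip_width: 0.0854
```

Call:
{"fn": "jog_arm", "kwargs": {"rows": [{"slide": [8, 1, -1], "yaw": 0, "claw": -1}, {"slide": [16, 1, 0], "yaw": 0, "claw": -1}, {"slide": [16, 0, 0], "yaw": 0, "claw": -1}, {"slide": [16, 0, 0], "yaw": 0, "claw": -1}, {"slide": [16, 0, 0], "yaw": 0, "claw": -1}, {"slide": [16, 0, 0], "yaw": 0, "claw": -1}, {"slide": [16, 0, 0], "yaw": 0, "claw": -1}, {"slide": [16, 0, 0], "yaw": 0, "claw": -1}, {"slide": [14, 0, 0], "yaw": 0, "claw": -1}, {"slide": [8, 0, 0], "yaw": 0, "claw": -1}, {"slide": [0, 0, 0], "yaw": 0, "claw": -1}, {"slide": [0, 0, 0], "yaw": 0, "claw": -1}]}}

```text
t: 4.02
ee_pos: [0.5173, 0.0449, 0.1031]
eef_rot: [-0.475, -0.523, -0.476, 0.524]
contact_force: [1.1, -0.8, -0.2]
grip_width: 0.0853
```

Run:
```python
from h import *
from station import ctrl
c=ctrl.capture("side"); pickle.dump(c,open("side1.pkl","wb")); crop(c,"pics/s2.png",225,120,345,270,4)
print(ctrl.get_state()["ee_pos"])
```

```text
[0.51811782 0.04508033 0.10378723]
```

View pics/s2.png

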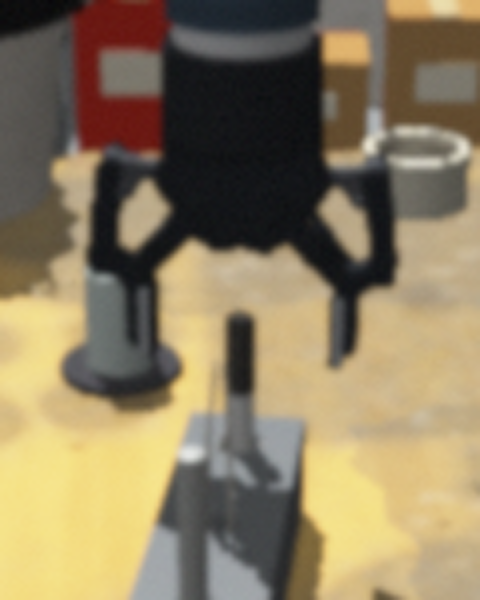

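Call:
{"fn": "jog_arm", "kwargs": {"rows": [{"slide": [2, 0, -1], "yaw": 0, "claw": 1}, {"slide": [0, 0, 0], "yaw": 0, "claw": 1}, {"slide": [0, 0, 0], "yaw": 0, "claw": 1}, {"slide": [0, 0, 0], "yaw": 0, "claw": 1}, {"slide": [0, 0, 0], "yaw": 0, "claw": 1}, {"slide": [0, 0, 0], "yaw": 0, "claw": 1}, {"slide": [0, 0, 0], "yaw": 0, "claw": 1}, {"slide": [0, 0, 0], "yaw": 0, "claw": 1}, {"slide": [0, 0, 0], "yaw": 0, "claw": 1}, {"slide": [0, 0, 0], "yaw": 0, "claw": 1}, {"slide": [0, 0, 0], "yaw": 0, "claw": 1}, {"slide": [0, 0, 0], "yaw": 0, "claw": 1}], "grip_force": 30}}

```text
t: 5.07
ee_pos: [0.5184, 0.0466, 0.1015]
eef_rot: [0.476, 0.523, 0.476, -0.523]
contact_force: [-0.5, 1.5, 3.3]
grip_width: 0.0143
```

Call:
{"fn": "jog_arm", "kwargs": {"rows": [{"slide": [-3, 0, 0], "yaw": 0, "claw": 1}, {"slide": [-7, 0, 0], "yaw": 0, "claw": 1}, {"slide": [-10, 0, 0], "yaw": 0, "claw": 1}, {"slide": [-10, 0, 0], "yaw": 0, "claw": 1}, {"slide": [-10, 0, 0], "yaw": 0, "claw": 1}, {"slide": [-10, 0, 0], "yaw": 0, "claw": 1}, {"slide": [-10, 0, 0], "yaw": 0, "claw": 1}, {"slide": [-10, 0, 0], "yaw": 0, "claw": 1}, {"slide": [-10, 0, 0], "yaw": 0, "claw": 1}, {"slide": [-10, 0, 0], "yaw": 0, "claw": 1}, {"slide": [-10, 0, 0], "yaw": 0, "claw": 1}, {"slide": [0, 0, 0], "yaw": 0, "claw": 1}, {"slide": [0, 0, 0], "yaw": 0, "claw": 1}]}}

```text
t: 6.15
ee_pos: [0.5187, 0.0466, 0.202]
eef_rot: [0.476, 0.523, 0.476, -0.523]
contact_force: [-0.3, -0.1, -1.4]
grip_width: 0.0142
```

Run:
```python
from h import *
from station import ctrl
st=ctrl.get_state();print(st["ee_pos"],st["contact_force"])
c=ctrl.capture("side"); pickle.dump(c,open("side2.pkl","wb")); crop(c,"pics/s3.png",225,80,345,270,3)
```

```text
[0.51874759 0.04662986 0.20198063] [-0.25912487 -0.08015772 -1.37949451]
```

View pics/s3.png

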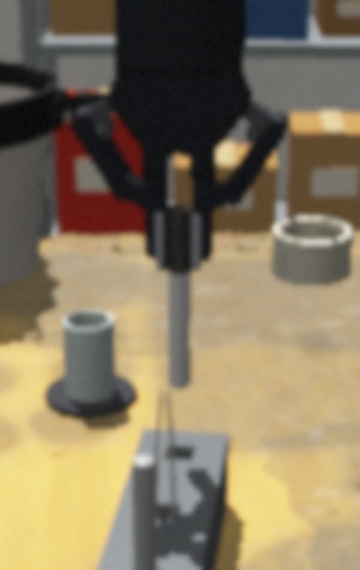

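The marker is held upright and clear of its well, with its bottom at crop (180,385). The forceps and rod are still standing. Next I'll measure where its lower end sits relative to the TCP.

Run:
```python
from h import *
from scipy.optimize import least_squares
c=load("side2.pkl");W=world(c)
m=(W[...,2]>.09)&(W[...,2]<.18)&(abs(W[...,0]-.5187)<.02)&(abs(W[...,1]-.047)<.025)
q=W[m];print(len(q),q.min(0),q.max(0))
for lo,hi in((.105,.12),(.12,.14),(.14,.16),(.16,.18)):
    k=q[(q[:,2]>lo)&(q[:,2]<hi)]; print(lo,len(k),np.median(k,0).round(4),k.min(0)[:2].round(4),k.max(0)[:2].round(4))
q=q[(q[:,2]>.108)&(q[:,2]<.175)]
def f(p):
    d=np.array([p[2],p[3],1]);d/=np.linalg.norm(d)
    return np.linalg.norm(np.cross(q-[p[0],p[1],.1],d),axis=1)-.0075
o=least_squares(f,[.5187,.047,0,0],loss="soft_l1",f_scale=.001);print(o.x.round(4))
```

```text
252 [0.51176381 0.04619382 0.10763905] [0.52529844 0.05690567 0.1799676 ]
0.105 39 [0.5193 0.0527 0.1132] [0.5135 0.0494] [0.5253 0.0556]
0.12 64 [0.5193 0.0536 0.1301] [0.5135 0.0497] [0.5252 0.0569]
0.14 71 [0.5192 0.0529 0.1508] [0.5118 0.0466] [0.5251 0.0563]
0.16 78 [0.5192 0.0526 0.1702] [0.5118 0.0462] [0.5251 0.0563]
[ 5.19e-01  4.68e-02  5.00e-04 -2.90e-03]
```

Call:
{"fn": "jog_arm", "kwargs": {"rows": [{"slide": [0, 3, 6], "yaw": 0, "claw": 1}, {"slide": [0, 7, 13], "yaw": 0, "claw": 1}, {"slide": [0, 10, 18], "yaw": 0, "claw": 1}, {"slide": [0, 10, 18], "yaw": 0, "claw": 1}, {"slide": [0, 10, 19], "yaw": 0, "claw": 1}, {"slide": [0, 10, 19], "yaw": 0, "claw": 1}, {"slide": [0, 10, 19], "yaw": 0, "claw": 1}, {"slide": [0, 10, 18], "yaw": 0, "claw": 1}, {"slide": [0, 10, 18], "yaw": 0, "claw": 1}, {"slide": [0, 9, 15], "yaw": 0, "claw": 1}, {"slide": [0, 4.5, 9], "yaw": 0, "claw": 1}, {"slide": [0, 2, 4.5], "yaw": 0, "claw": 1}, {"slide": [0, 0, 0], "yaw": 0, "claw": 1}, {"slide": [0, 0, 0], "yaw": 0, "claw": 1}, {"slide": [0, 0, 0], "yaw": 0, "claw": 1}]}}

```text
t: 7.45
ee_pos: [0.5962, -0.1371, 0.2012]
eef_rot: [-0.476, -0.523, -0.476, 0.523]
contact_force: [-0.1, 0.2, -0.3]
grip_width: 0.0142
```

Run:
```python
from h import *
from station import ctrl
st=ctrl.get_state();print(st["ee_pos"],st["contact_force"])
c=ctrl.capture("side"); pickle.dump(c,open("side3.pkl","wb")); crop(c,"pics/s4.png",200,80,320,230,4)
W=world(c)
for lo,hi in((.06,.075),(.09,.12),(.12,.14),(.14,.16)):
    k=W[(W[...,2]>lo)&(W[...,2]<hi)&(abs(W[...,0]-.597)<.025)&(abs(W[...,1]+.138)<.025)]; print(lo,len(k),np.median(k,0).round(4),k.min(0)[:2].round(4),k.max(0)[:2].round(4))
```

```text
[ 0.59619361 -0.13712742  0.20117148] [-0.0672646   0.15804689 -0.31685106]
0.06 156 [ 0.5973 -0.1311  0.067 ] [ 0.5777 -0.1582] [ 0.6184 -0.1159]
0.09 31 [ 0.5973 -0.1314  0.1132] [ 0.5903 -0.1342] [ 0.6027 -0.1281]
0.12 49 [ 0.5949 -0.1306  0.1301] [ 0.5898 -0.1345] [ 0.6022 -0.126 ]
0.14 55 [ 0.5962 -0.1312  0.1516] [ 0.5893 -0.1369] [ 0.6039 -0.1273]
```

View pics/s4.png

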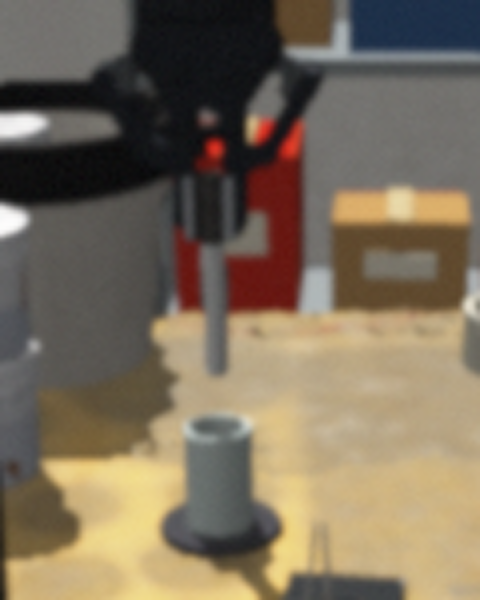

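The marker hangs directly over the tube: its bottom is at crop (215,372), the mouth at (218,425). It is about 1 mm off centre. I'll correct that while lowering it.

Call:
{"fn": "jog_arm", "kwargs": {"rows": [{"slide": [3, 1.4, 0.9], "yaw": 0, "claw": 1}, {"slide": [7, 0, 0], "yaw": 0, "claw": 1}, {"slide": [10, 0, 0], "yaw": 0, "claw": 1}, {"slide": [10, 0, 0], "yaw": 0, "claw": 1}, {"slide": [10, 0, 0], "yaw": 0, "claw": 1}, {"slide": [10, 0, 0], "yaw": 0, "claw": 1}, {"slide": [10, 0, 0], "yaw": 0, "claw": 1}, {"slide": [10, 0, 0], "yaw": 0, "claw": 1}, {"slide": [10, 0, 0], "yaw": 0, "claw": 1}, {"slide": [8, 0, 0], "yaw": 0, "claw": 1}, {"slide": [4, 0, 0], "yaw": 0, "claw": 1}, {"slide": [0, 0, 0], "yaw": 0, "claw": 1}, {"slide": [0, 0, 0], "yaw": 0, "claw": 1}]}}

```text
t: 8.58
ee_pos: [0.598, -0.1391, 0.1092]
eef_rot: [-0.476, -0.523, -0.476, 0.523]
contact_force: [-0.6, -0.3, -0.0]
grip_width: 0.0143
```

Call:
{"fn": "jog_arm", "kwargs": {"rows": [{"slide": [2, 0, 0], "yaw": 0, "claw": 1}, {"slide": [1.5, 0, 0], "yaw": 0, "claw": 1}, {"slide": [0.5, 0, 0], "yaw": 0, "claw": 1}, {"slide": [0, 0, 0], "yaw": 0, "claw": 1}, {"slide": [0, 0, 0], "yaw": 0, "claw": 1}]}}

```text
t: 9.0
ee_pos: [0.5981, -0.1391, 0.1055]
eef_rot: [0.476, 0.523, 0.476, -0.523]
contact_force: [-0.0, 0.6, -1.4]
grip_width: 0.0141
```

Call:
{"fn": "jog_arm", "kwargs": {"rows": [{"slide": [1, 0, 0], "yaw": 0, "claw": 1}, {"slide": [0, 0, 0], "yaw": 0, "claw": 0.4}, {"slide": [0, 0, 0], "yaw": 0, "claw": 0.2}, {"slide": [0, 0, 0], "yaw": 0, "claw": 0}, {"slide": [0, 0, 0], "yaw": 0, "claw": -0.3}, {"slide": [0, 0, 0], "yaw": 0, "claw": -0.6}, {"slide": [0, 0, 0], "yaw": 0, "claw": -1}, {"slide": [0, 0, 0], "yaw": 0, "claw": -1}, {"slide": [0, 0, 0], "yaw": 0, "claw": -1}, {"slide": [0, 0, 0], "yaw": 0, "claw": -1}, {"slide": [0, 0, 0], "yaw": 0, "claw": -1}]}}

```text
t: 9.92
ee_pos: [0.598, -0.1391, 0.1043]
eef_rot: [-0.476, -0.523, -0.476, 0.523]
contact_force: [1.3, -0.7, -0.2]
grip_width: 0.0854
```

Run:
```python
from h import *
from station import ctrl
st=ctrl.get_state();print(st["ee_pos"],st["contact_force"])
c=ctrl.capture("side"); crop(c,"pics/s5.png",200,80,320,230,4)
```

```text
[ 0.59796651 -0.13908226  0.10427384] [ 1.29508715 -0.66124284 -0.22697875]
```

View pics/s5.png

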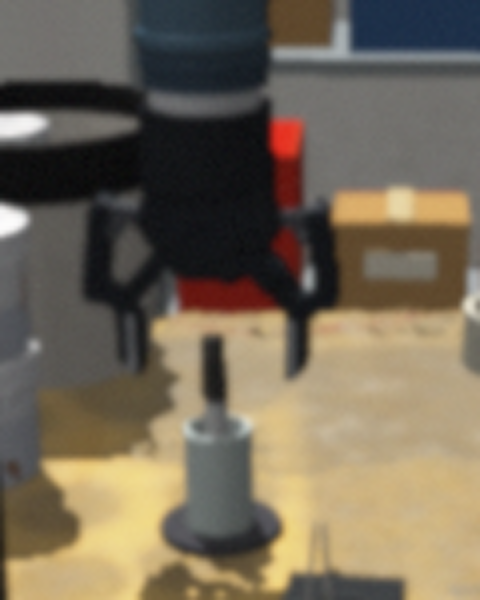

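The marker is standing in the tube, cap up at crop (212,340), and the fingers are clear on both sides. I'll retreat straight up.

Call:
{"fn": "jog_arm", "kwargs": {"rows": [{"slide": [-5, 0, 0], "yaw": 0, "claw": -1}, {"slide": [-12, 0, 0], "yaw": 0, "claw": -1}, {"slide": [-15, 0, 0], "yaw": 0, "claw": -1}, {"slide": [-15, 0, 0], "yaw": 0, "claw": -1}, {"slide": [-15, 0, 0], "yaw": 0, "claw": -1}, {"slide": [-15, 0, 0], "yaw": 0, "claw": -1}, {"slide": [-15, 0, 0], "yaw": 0, "claw": -1}, {"slide": [-15, 0, 0], "yaw": 0, "claw": -1}, {"slide": [-10, 0, 0], "yaw": 0, "claw": -1}, {"slide": [-5, 0, 0], "yaw": 0, "claw": -1}, {"slide": [0, 0, 0], "yaw": 0, "claw": -1}, {"slide": [0, 0, 0], "yaw": 0, "claw": -1}, {"slide": [0, 0, 0], "yaw": 0, "claw": -1}]}}

```text
t: 11.05
ee_pos: [0.5974, -0.1389, 0.2252]
eef_rot: [-0.475, -0.523, -0.476, 0.523]
contact_force: [-0.1, 0.3, 0.1]
grip_width: 0.0857
```

Run:
```python
from h import *
from station import ctrl
c=ctrl.capture("side"); crop(c,"pics/s6.png",200,120,330,320,3)
W=world(c)
m=(W[...,2]>.078)&(W[...,2]<.15)&(abs(W[...,0]-.597)<.035)&(abs(W[...,1]+.138)<.035)
q=W[m];print(len(q),q.min(0),q.max(0)); print(q[q[:,2]>.115].mean(0),q[q[:,2]<.09].mean(0))
for x,y in((.522,.119),(.532,.194)):
    q=W[(W[...,2]>.07)&(abs(W[...,0]-x)<.012)&(abs(W[...,1]-y)<.02)];print(q.max(0),np.median(q,0))
```

```text
139 [ 0.59125975 -0.14144173  0.07845737] [ 0.60588748 -0.12727361  0.12989722]
[ 0.59877158 -0.13321181  0.12374686] [ 0.59755074 -0.13283539  0.08396296]
[0.53169443 0.12728958 0.13783201] [0.52253534 0.12173465 0.10495188]
[0.53996328 0.20421637 0.13701889] [0.53301628 0.20120071 0.10622814]
```

View pics/s6.png

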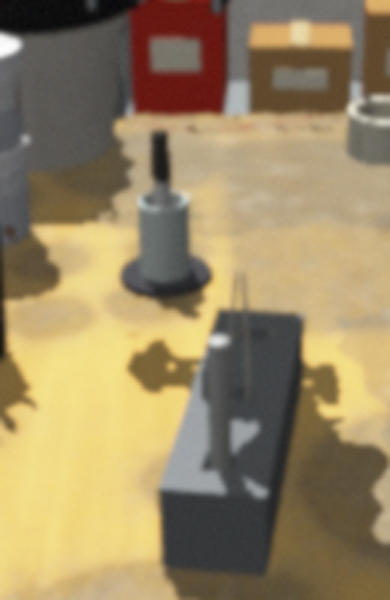

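The marker's cap is at crop (160,135), with its top at z≈0.128–0.130. That matches the 0.128 expected when it rests on the tube floor. The forceps and rod are still standing, so I'm handing in.

```bash
python3 -c "
from station import ctrl
print(ctrl.close_job())"
```

```text
the job is handed in; nothing more can be done
None
```

The marker pen is now standing in the metal pen tube, cap up and resting on the bottom. I gripped it across the block at 30 N, lifted it straight out, lowered it into the tube until it was about 1 mm above the floor, released it and moved the arm clear.

- **Marker:** in the last picture its top measures 128–130 mm above the desk. Resting on the tube floor it should be 128 mm (7 mm floor plus 121 mm marker).
- **Forceps and rod:** both still stand in the block, with tops at about 138 and 137 mm.
- **Limits:** it took about 11 s of the 35 s allowed. The contact force in the readings I took never went above about 4 N.
- **Failed or disagreed:** the first move call was refused because some fields were missing, and the arm did not move. The side and top cameras disagreed by 1–2 mm on position, within the stated calibration.

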